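# Set out the doming punches for a left-handed goldsmith

## Task

The next goldsmith is left-handed: move the four doming punches from the rack with the coloured seats to the empty wooden rack, one in each recess, in the reverse order, so that the one that is now leftmost ends up rightmost and so on along the row. Each punch must end standing upright on the floor of its recess, let go and still, and none may topple on the way.

Things in the scene. Friction and masses are not known exactly. Their poses are not given: they have to be found in the camera images.
- punch_red_center (a point): Centre of the red doming punch: loose, upright, 90 mm tall, about 0.2 kg. Flat steel foot 30 mm in diameter, 8 mm high; round red sleeve 28 mm in diameter from 8 to 60 mm above the underside (grip here); steel neck; 23 mm steel ball on top. The point is on the axis, 45 mm above the underside; z up the axis. Starts in the seat of its colour, underside 14 mm above the table.
- punch_yellow_center (a point): Centre of the yellow doming punch: loose, upright, 90 mm tall, about 0.2 kg. Flat steel foot 30 mm in diameter, 8 mm high; round yellow sleeve 28 mm in diameter from 8 to 60 mm above the underside (grip here); steel neck; 20 mm steel ball on top. The point is on the axis, 45 mm above the underside; z up the axis. Starts in the seat of its colour, underside 14 mm above the table.
- punch_blue_center (a point): Centre of the blue doming punch: loose, upright, 90 mm tall, about 0.2 kg. Flat steel foot 30 mm in diameter, 8 mm high; round blue sleeve 28 mm in diameter from 8 to 60 mm above the underside (grip here); steel neck; 17 mm steel ball on top. The point is on the axis, 45 mm above the underside; z up the axis. Starts in the seat of its colour, underside 14 mm above the table.
- punch_white_center (a point): Centre of the white doming punch: loose, upright, 90 mm tall, about 0.2 kg. Flat steel foot 30 mm in diameter, 8 mm high; round white sleeve 28 mm in diameter from 8 to 60 mm above the underside (grip here); steel neck; 14 mm steel ball on top. The point is on the axis, 45 mm above the underside; z up the axis. Starts in the seat of its colour, underside 14 mm above the table.
- seat_red: Red plastic seat, fixed on the starting rack; the red punch stands in it at the start. Block 70 (x) by 56 (y) by 14 mm high with a square recess 46 mm wide, 10 mm deep. Origin: centre of its underside, 10 mm above the table; z up. The seats stay put, so they show the starting order.
- seat_yellow: Yellow plastic seat, fixed on the starting rack; the yellow punch stands in it at the start. Block 70 (x) by 56 (y) by 14 mm high with a square recess 46 mm wide, 10 mm deep. Origin: centre of its underside, 10 mm above the table; z up. The seats stay put, so they show the starting order.
- seat_blue: Blue plastic seat, fixed on the starting rack; the blue punch stands in it at the start. Block 70 (x) by 56 (y) by 14 mm high with a square recess 46 mm wide, 10 mm deep. Origin: centre of its underside, 10 mm above the table; z up. The seats stay put, so they show the starting order.
- seat_white: White plastic seat, fixed on the starting rack; the white punch stands in it at the start. Block 70 (x) by 56 (y) by 14 mm high with a square recess 46 mm wide, 10 mm deep. Origin: centre of its underside, 10 mm above the table; z up. The seats stay put, so they show the starting order.
- rack_from: The rack the punches start in: dark wooden board 80 (x) by 264 (y) by 10 mm, fixed to the bench, with the four coloured seats in a row at y = +90, +30, -30 and -90 mm, x = 0 in its frame. Origin: centre of its underside; y along the row, pointing to the robot's left within 18 degrees; z up.
- rack_to: The empty rack: dark wooden board 80 (x) by 264 (y) mm with a light wooden top, 20 mm high in all, fixed to the bench. Four square recesses 46 mm wide, 10 mm deep (floor 10 mm above the table), centres at y = +90, +30, -30 and -90 mm, x = 0 in its frame. Origin: centre of its underside; y along the row, pointing to the robot's left within 18 degrees; z up.

How it is judged:
By the outcome, as a careful person would: the job done as asked, in the order asked, and still so for the second after the job is handed in, with the robot touching nothing.
It also fails if it takes over 128 s, if anything falls off the work surface, if the arm or the gripper's body presses on something with over 40 N, if the wrist force passes 120 N, or if a joint passes its speed limit or range.

## Robot

A 7-joint arm with a two-finger parallel gripper is mounted at the origin on the work surface. World frame = base frame: x ahead of the robot, y to its left, z up, the work surface at z = 0. Lengths are in m, angles in rad, forces in N, time in s.
With the tool pointing down it reaches from about 0.35 to 0.9 m from the base axis. Payload 19.9 kg.
Tool frame: the origin (TCP) lies between the finger pads; the fingertips stand 19 mm ahead of it and the grasp point (between the pads) is the TCP; z points along the fingers, y is the direction in which the jaws open and shut (so a half turn about z gives the same grasp; the last joint's range is limited). The gripper opens to 94 mm and grips with 3 to 60 N. Pads are 16 mm wide; open, the fingers measure 119 mm over their backs; the gripper's body (75 mm by 177 mm) begins 78 mm behind the grasp point.
Start: joints at [-1.149, 0.417, -0.01, 1.614, 0.005, 1.111, -0.053], TCP at [0.279, 0.559, 0.186] pointing down, gripper open.
Joint ranges: [-2.81, 2.81], [-0.39, 2.02], [-1.27, 1.25], [0.06, 2.57], [-1.19, 4.33], [0.19, 2], [-2.82, 2.82]. Speed limits (rad/s): [1.89, 1.89, 2.39, 2.39, 3.01, 3.01, 3.01].

## Interface

Orientations are given as a 3x3 rotation matrix whose columns are the frame's x, y, z axes.
In Python, from rig import robot gives the robot as it stands. Calls block until the motion is done:
- robot.move_ptp(position, orientation): joint-space move of the TCP to a pose.
- robot.move_linear(position, velocity=0.15, frame=None, threshold=None): straight line of the TCP; frame=None keeps the orientation; velocity is the mean speed in m/s. With threshold (N) it stops when the force on the tool has changed by that much, and returns True; else False.
- robot.goto_joints(angles): joint-space move.
- robot.gripper_to(opening): finger opening in m; the grip force is fixed at half the most; returns when the fingers have stopped.
- robot.pause(seconds).
- robot.ik(position, orientation): joint angles nearest the present ones, or None.
- robot.get_state(): the state.
- robot.grab_frame(name): name is "side" or "top" or "wrist"; returns the picture (384x512x3 uint8, red, green, blue); there is no depth.
- robot.camera_info(name): a dict with "fx", "fy", "cx", "cy" (pixels), "dist" ([k1, k2, p1, p2, k3] as OpenCV has them; the pictures are not rectified), "rvec" (rotation vector, rad) and "tvec" (3), from world to camera coordinates, as OpenCV has them. Camera axes: x right, y down, z forward; pixel columns grow to the right and rows downward; lengths in m; the calibration is good to about 2 mm. A picture is of the moment at which its call begins: read the wrist's pose just before it. camera_info takes no time and is no camera call; for the wrist camera it gives the pose at the moment of the call.
A pose or a line that the arm cannot do raises robot.PlanningError and nothing moves.
- robot.sign_off(): hands the job in, once; it reports no verdict.
The state is a dict: "time": time; "qpos": joint angles; "joint_vel": joint speeds; "effort": joint torques, N m; "ee_pos": TCP position; "tool_rot": TCP orientation; "force": force on the tool from outside, world axes, zero at the start; "moment": the same for the moment, N m; "opening": finger opening in m.
Only numpy, scipy, OpenCV 4.12 (cv2) and the standard library are available. Lean on these libraries where they do the work, as an engineer would, in place of code of your own. Each camera call takes 0.05 s, during which the arm holds its last target. There are 200 camera calls.

## Working session

There is one attempt and no reset: what is moved stays moved. The work goes in short steps, each a Python script; the robot and the scene stay as the last script left them, time stands still between calls to the robot, and variables do not carry over. Pictures are saved under pics/ and viewed, about 12 in all and at most 16, crops included, and the job is handed in when it is done.

```bash
ls; mkdir -p pics; python3 - <<'E'
from rig import robot
import cv2
for n in ("top","side"):
    cv2.imwrite(f"pics/{n}0.png",cv2.cvtColor(robot.grab_frame(n),cv2.COLOR_RGB2BGR))
    print(n,robot.camera_info(n))
s=robot.get_state();print(s["time"],s["tool_rot"],s["opening"])
E
```

```text
pics
top {'fx': 368.34890928857766, 'fy': 368.34890928857766, 'cx': 257.40258386322364, 'cy': 199.05343047522092, 'dist': array([-0.06658077,  0.        ,  0.        ,  0.        ,  0.        ]), 'rvec': array([ 2.17312249, -2.1034806 ,  0.25413947]), 'tvec': array([-0.03579077,  0.55040047,  0.80170906])}
side {'fx': 373.13257256625445, 'fy': 373.13257256625445, 'cx': 257.8012169378363, 'cy': 193.1826392941746, 'dist': array([-0.05641104,  0.        ,  0.        ,  0.        ,  0.        ]), 'rvec': array([ 2.37734852, -0.3630395 ,  0.1255208 ]), 'tvec': array([-0.53866827,  0.1624113 ,  0.69367303])}
0.1 [[-8.94824376e-01  4.46418177e-01 -3.83185388e-04]
 [ 4.46418331e-01  8.94823838e-01 -9.86266091e-04]
 [-9.74036909e-05 -1.05359592e-03 -9.99999440e-01]] 0.09371509835678828
```

View pics/top0.png

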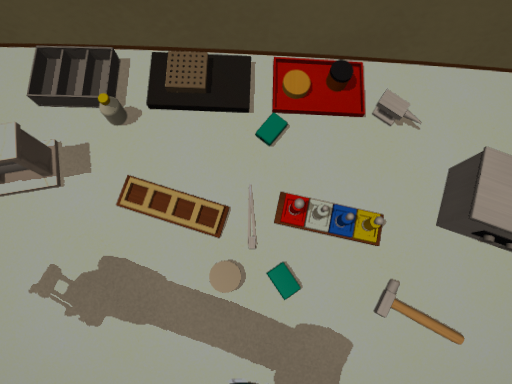

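View pics/side0.png

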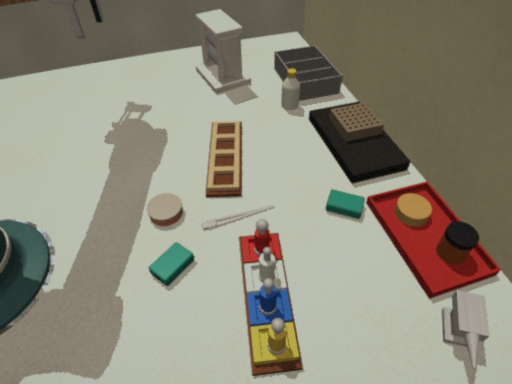

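The top view shows rack_to near (173,206) and rack_from near (329,218), with seats in the order red, white, blue, yellow from left to right. I'll enlarge both.

```bash
python3 - <<'E'
import cv2,numpy as np
a=cv2.imread("pics/top0.png")
A=cv2.resize(a[165:245,110:235],None,fx=6,fy=6,interpolation=cv2.INTER_CUBIC)[:300*2]
B=cv2.resize(a[185:250,268:393],None,fx=6,fy=6,interpolation=cv2.INTER_CUBIC)
cv2.imwrite("pics/cA.png",A);cv2.imwrite("pics/cB.png",B)
E
cat > h.py <<'E'
from rig import robot
import numpy as np, cv2
def ray(name,uv,z,ci=None):
    """World points on the plane z for pixels uv."""
    c=ci or robot.camera_info(name)
    K=np.array([[c["fx"],0,c["cx"]],[0,c["fy"],c["cy"]],[0,0,1]])
    R=cv2.Rodrigues(np.array(c["rvec"]))[0]; o=-R.T@c["tvec"]
    n=cv2.undistortPoints(np.array(uv,float).reshape(-1,1,2),K,np.array(c["dist"])).reshape(-1,2)
    d=np.c_[n,np.ones(len(n))]@R
    return o+d*((z-o[2])/d[:,2])[:,None]
def snap(cam,fn,f=1.5):
    im=cv2.cvtColor(robot.grab_frame(cam),cv2.COLOR_RGB2BGR)
    cv2.imwrite("pics/"+fn,cv2.resize(im,None,fx=f,fy=f,interpolation=cv2.INTER_CUBIC))
    return im
E
```

```text
(no output)
```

View pics/cA.png

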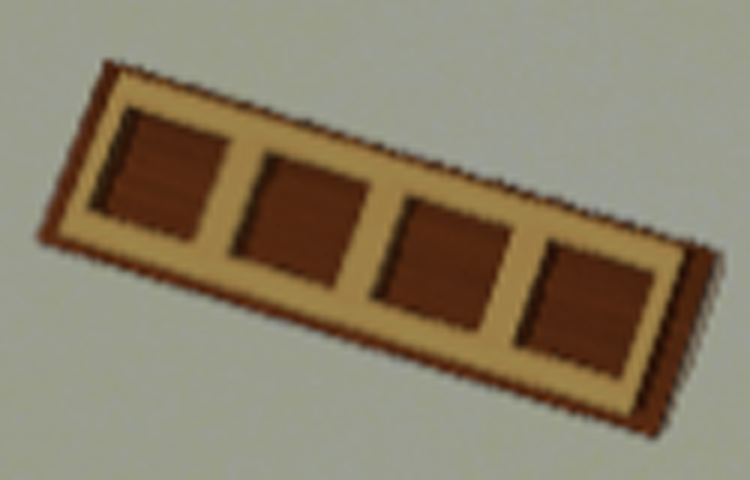

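View pics/cB.png

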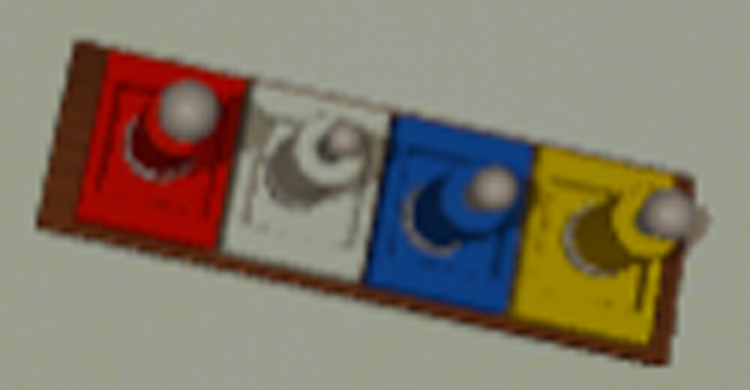

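The crops show the four empty recesses with centres at about (161,174), (302,219), (443,264) and (586,309). The balls are at red (188,110), white (343,140), blue (493,188) and yellow (668,213).

```bash
python3 - <<'E'
from h import *
np.set_printoptions(precision=4,suppress=True)
up=lambda p,o:(np.array(p,float)+.5)/6-.5+o
T=ray("top",up([(161,174),(302,219),(443,264),(586,309)],(110,165)),.020)
S=ray("top",up([(164,149),(306,180),(452,213),(596,246)],(268,185)),.024)
for n,X in(("to",T),("from",S)):
    d=np.diff(X[:,:2],axis=0); print(n,X,np.linalg.norm(d,axis=1),X[:,:2].mean(0)); v=X[0]-X[3]; print("ydir deg",np.degrees(np.arctan2(-v[0],v[1])))
b=[((188,110),.0925),((343,140),.097),((493,188),.0955),((668,213),.094)]
P=np.array([ray("top",up([p],(268,185)),z)[0] for p,z in b]); print(P)
D=np.array([[-1,0,0],[0,1,0],[0,0,-1.]])
print(robot.ik([.5,-.2,.25],np.diag([-1,1,-1.])),robot.ik([.5,.2,.25],np.diag([-1,1,-1.])))
w=robot.camera_info("wrist");R=cv2.Rodrigues(w["rvec"])[0];s=robot.get_state()
print("cam in tool",s["tool_rot"].T@(-R.T@w["tvec"]-s["ee_pos"]), "axis",s["tool_rot"].T@R[2],w["fx"])
E
```

```text
to [[0.5606 0.2723 0.02  ]
 [0.5444 0.2144 0.02  ]
 [0.5282 0.157  0.02  ]
 [0.5122 0.0992 0.02  ]] [0.0601 0.0596 0.06  ] [0.5364 0.1857]
ydir deg -15.624597706203675
from [[ 0.5352 -0.1101  0.024 ]
 [ 0.5246 -0.1677  0.024 ]
 [ 0.5131 -0.2272  0.024 ]
 [ 0.5016 -0.2862  0.024 ]] [0.0585 0.0606 0.0602] [ 0.5186 -0.1978]
ydir deg -10.782464418569349
[[ 0.5384 -0.109   0.0925]
 [ 0.5283 -0.1661  0.097 ]
 [ 0.5125 -0.2228  0.0955]
 [ 0.5055 -0.2899  0.094 ]]
[-0.4001  0.279   0.8781  1.7735 -0.2297  1.1962  2.1147] [-0.5573  0.2052  0.1393  1.7559 -0.0306  1.1826  1.1615]
cam in tool [ 0.0703  0.0007 -0.198 ] axis [-0.246   0.      0.9693] 311.44069022519625
```

```bash
cat >> h.py <<'E'
T=np.array([[.5606,.2723],[.5444,.2144],[.5282,.157],[.5122,.0992]])   # left to right
P=dict(red=(.5384,-.109),white=(.5283,-.1661),blue=(.5125,-.2228),yellow=(.5055,-.2899))
def rot(deg,s=1):
    a=np.radians(deg); x=np.array([np.cos(a),np.sin(a),0]); y=np.array([-np.sin(a),np.cos(a),0])
    return np.c_[s*y,s*x,[0,0,-1]]
S=1
RF,RT=rot(-10.8,S),rot(-15.6,S)
H=.20
def pick(c):
    x,y=P[c]
    robot.gripper_to(.07)
    robot.move_linear([x,y,.055],.12)
    robot.gripper_to(.0)
    s=robot.get_state(); print(c,"grip",s["opening"],s["time"])
    robot.move_linear([x,y,H],.15)
    s=robot.get_state(); print("lift",s["opening"],s["force"])
def place(i,off=(0,0)):
    x,y=T[i]-off
    robot.move_linear([x,y,H],.2,RT)
    robot.move_linear([x,y,.07],.15)
    hit=robot.move_linear([x,y,.049],.03,threshold=5)
    s=robot.get_state(); print("place",i,hit,s["ee_pos"],s["force"],s["time"])
    if s["ee_pos"][2]>.055: raise SystemExit("touched early")
    robot.gripper_to(.07)
    robot.move_linear([*s["ee_pos"][:2],H],.2)
E
python3 - <<'E'
from h import *
np.set_printoptions(precision=3,suppress=True)
for s in(1,-1):
    for p,a in((P["yellow"],-10.8),(P["red"],-10.8),(T[0],-15.6),(T[3],-15.6)):
        print(s,robot.ik([*p,H],rot(a,s)),robot.ik([*p,.055],rot(a,s)))
E
```

```text
1 [-0.268  0.493  1.     1.731 -0.448  1.167  0.671] [-0.253  0.753  1.019  1.851 -0.768  0.993  0.914]
1 [-0.438  0.327  0.718  1.808 -0.239  1.096  0.176] [-0.337  0.52   0.613  1.928 -0.402  0.818  0.306]
1 [-0.793  0.422  0.39   1.614 -0.172  1.14  -0.633] [-0.754  0.583  0.343  1.731 -0.244  0.87  -0.578]
1 [-0.708  0.24   0.535  1.868 -0.139  1.07  -0.39 ] [-0.657  0.449  0.5    1.992 -0.303  0.772 -0.252]
-1 [-0.315  0.534  1.086  1.732 -0.507  1.189 -2.42 ] [-0.285  0.794  1.08   1.852 -0.825  1.027 -2.184]
-1 [-0.687  0.451  1.088  1.814 -0.437  1.145 -2.784] [-0.641  0.735  1.081  1.936 -0.795  0.977 -2.505]
-1 [-0.387  0.407 -0.152  1.599  0.066  1.141  2.315] [-0.346  0.569 -0.21   1.716  0.147  0.872  2.252]
-1 [-0.303  0.218  0.061  1.855 -0.015  1.068  2.633] [-0.19   0.408 -0.073  1.977  0.042  0.758  2.582]
```

```bash
python3 - <<'E'
from h import *
np.set_printoptions(precision=4,suppress=True)
robot.move_ptp([*P["blue"],.25],RF)
s=robot.get_state();print(s["time"],s["qpos"],s["ee_pos"])
np.save("w.npy",robot.camera_info("wrist"),allow_pickle=True)
snap("wrist","w1.png")
E
```

```text
2.975 [-0.4071  0.36    0.9723  1.7271 -0.3148  1.2223  0.4578] [ 0.5129 -0.222   0.2499]
```

View pics/w1.png

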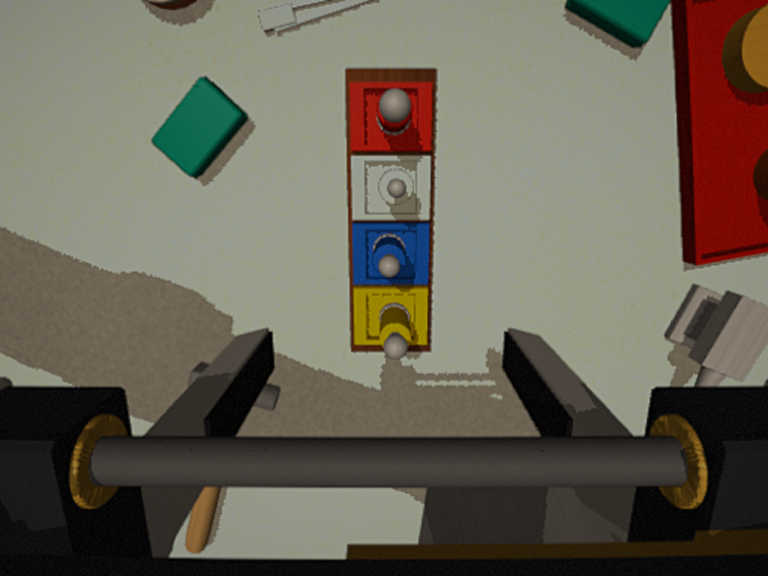

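The wrist view shows the rack lined up with the jaws. The balls are at red (395,105), white (397,187), blue (389,266) and yellow (396,346), in 1.5x pixels.

```bash
python3 - <<'E'
from h import *
np.set_printoptions(precision=4,suppress=True)
ci=np.load("w.npy",allow_pickle=True).item()
for c,p,z in(("red",(395,105),.0925),("white",(397,187),.097),("blue",(389,266),.0955),("yellow",(396,346),.094)):
    q=ray("wrist",[(np.array(p)+.5)/1.5-.5],z,ci)[0][:2]; print(c,q,q-P[c])
E
```

```text
red [ 0.5407 -0.108 ] [0.0023 0.001 ]
white [ 0.5315 -0.1648] [0.0032 0.0013]
blue [ 0.5147 -0.2222] [0.0022 0.0006]
yellow [ 0.508  -0.2882] [0.0025 0.0017]
```

The two cameras agree to about 2–3 mm, so I'll use the mean and move the first punch.

```bash
cat >> h.py <<'E'
P={c:(p[0]+.0013,p[1]+.0006) for c,p in P.items()}
E
python3 - <<'E'
from h import *
np.set_printoptions(precision=4,suppress=True)
robot.gripper_to(.07)
robot.move_linear([*P["yellow"],H],.2,RF)
pick("yellow")
robot.move_linear([*T[0],H],.2,RT)
snap("side","s1.png")
np.save("w2.npy",robot.camera_info("wrist"),allow_pickle=True)
snap("wrist","w2.png")
print(robot.get_state()["time"],robot.get_state()["ee_pos"])
E
```

```text
yellow grip 0.01824897940167884 6.6
lift 0.018708306808435615 [-0.9797  0.0299 -1.0396]
10.7917 [0.5607 0.272  0.2001]
```

View pics/w2.png

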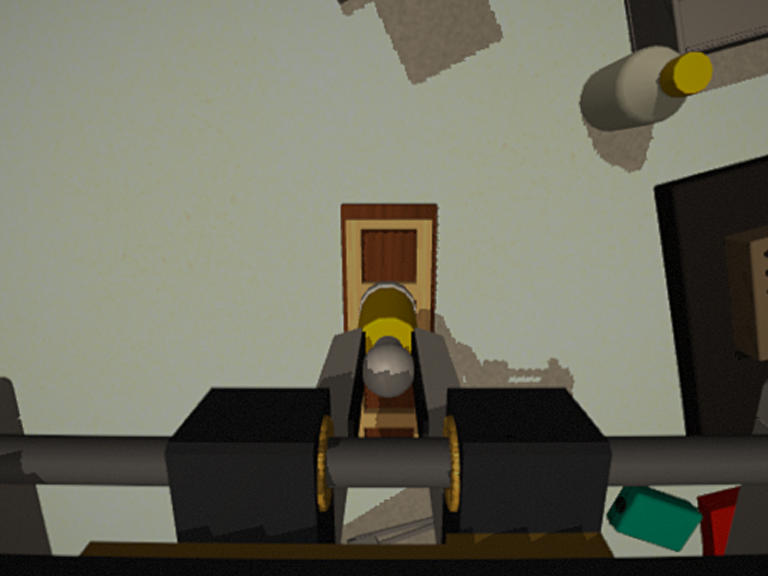

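View pics/s1.png

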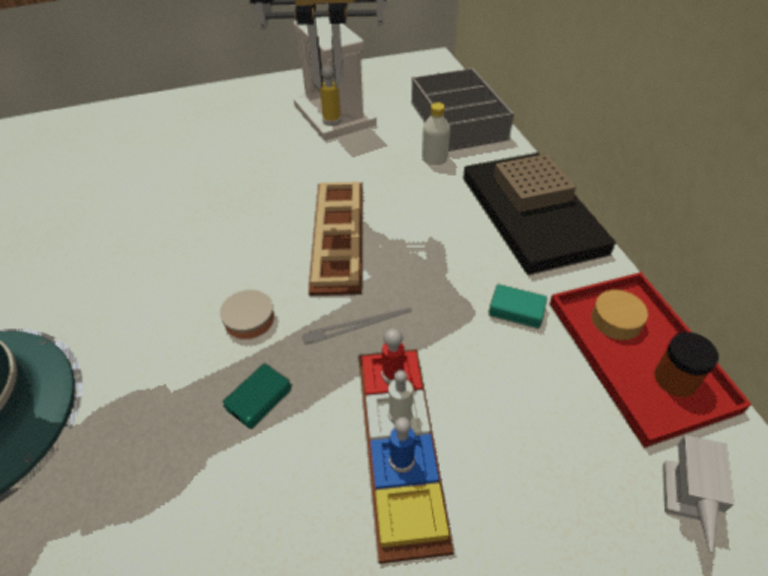

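The wrist view shows the yellow punch held upright with its ball at (388,368), and the leftmost recess centred at about (389,256). The side view shows an empty yellow seat and the other three standing. I'll compare these with the plan.

```bash
python3 - <<'E'
from h import *
np.set_printoptions(precision=4,suppress=True)
ci=np.load("w2.npy",allow_pickle=True).item()
f=lambda p,z:ray("wrist",[(np.array(p)+.5)/1.5-.5],z,ci)[0][:2]
print("ball",f((388,368),.239),"recess",f((389.5,256),.02),"foot far edge",f((387,285),.2-.041+.008), "T0",T[0])
E
```

```text
ball [0.562  0.2728] recess [0.5638 0.2746] foot far edge [0.5652 0.2862] T0 [0.5606 0.2723]
```

```bash
cat >> h.py <<'E'
T=T+[.0016,.0012]
E
python3 - <<'E'
from h import *
np.set_printoptions(precision=4,suppress=True)
place(0)
snap("wrist","w3.png",1)
snap("side","s2.png")
E
```

```text
place 0 True [0.5618 0.2737 0.0508] [-1.8625  1.0782  5.4921] 12.6667
```

View pics/s2.png

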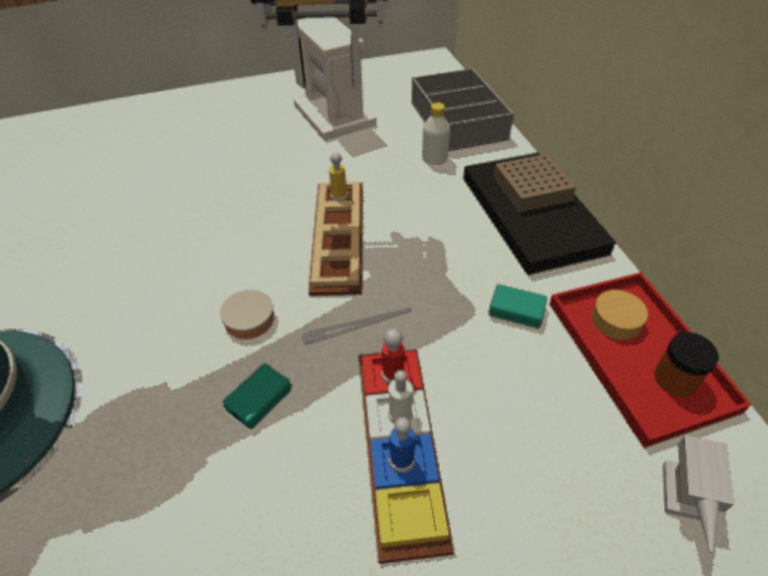

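The yellow punch stands upright in the leftmost recess, and contact came at the expected height. I'll move the other three the same way.

```bash
python3 - <<'E'
from h import *
np.set_printoptions(precision=4,suppress=True)
for i,c in((1,"blue"),(2,"white"),(3,"red")):
    robot.move_linear([*P[c],H],.25,RF)
    pick(c)
    o=robot.get_state()["opening"]
    if o<.012: raise SystemExit("grip lost?")
    place(i)
robot.move_ptp([.45,-.1,.3],RF); robot.pause(.5)
a=snap("top","t2.png"); snap("side","s3.png")
cv2.imwrite("pics/cC.png",cv2.resize(a[165:245,110:235],None,fx=6,fy=6,interpolation=cv2.INTER_CUBIC))
print(robot.get_state()["time"])
E
```

```text
blue grip 0.015254139658005936 19.2083
lift 0.015040795795725585 [ 0.2785  0.0367 -2.4879]
place 1 True [0.5457 0.2156 0.0508] [0.0469 0.8667 1.7698] 24.2917
white grip 0.011743153508969161 30.35
lift 0.011907113403575515 [-0.7394  0.1078 -3.3402]grip lost?
```

```bash
python3 - <<'E'
from h import *
snap("wrist","w4.png",1); a=snap("side","s3.png")
print(robot.get_state()["opening"])
E
```

```text
0.011883516943957765
```

View pics/w4.png

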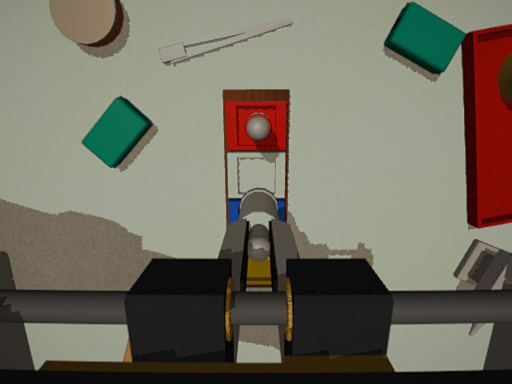

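View pics/s3.png

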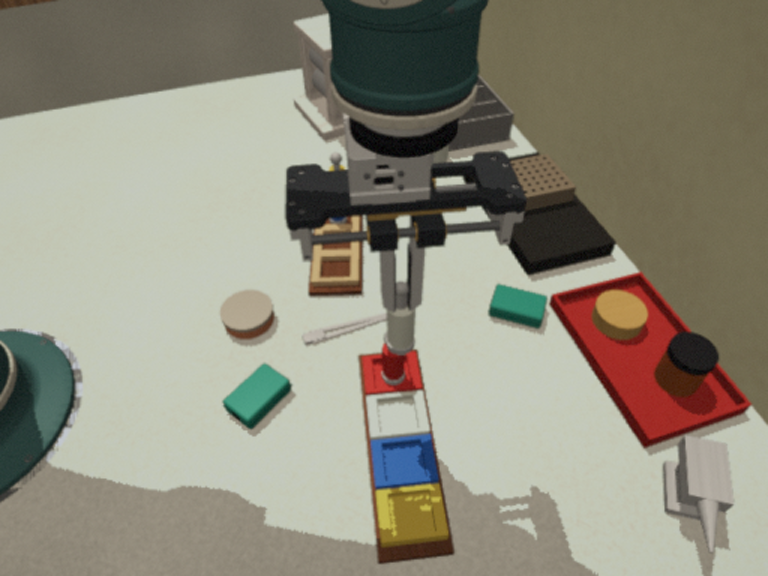

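The white punch is held upright, with its ball at (259,248) between the fingers, so the opening reading just runs low under grip. My guard was too tight, so I'll carry on.

```bash
python3 - <<'E'
from h import *
np.set_printoptions(precision=4,suppress=True)
place(2)
robot.move_linear([*P["red"],H],.25,RF)
pick("red")
if robot.get_state()["opening"]<.006: raise SystemExit("grip lost?")
place(3)
robot.move_ptp([.45,-.15,.3],RF); robot.pause(.5)
a=snap("top","t2.png",1); snap("side","s4.png")
cv2.imwrite("pics/cC.png",cv2.resize(a[165:245,110:235],None,fx=6,fy=6,interpolation=cv2.INTER_CUBIC))
print(robot.get_state()["time"])
E
```

```text
place 2 True [0.5296 0.1582 0.0508] [0.5031 1.0253 0.6741] 34.9583
red grip 0.02104317723924338 40.4583
lift 0.0212749725587699 [-0.773  -0.2699 -2.4536]
place 3 True [0.5135 0.1004 0.0507] [-1.4609  0.4995  6.8873] 44.4083
47.8667
```

View pics/s4.png

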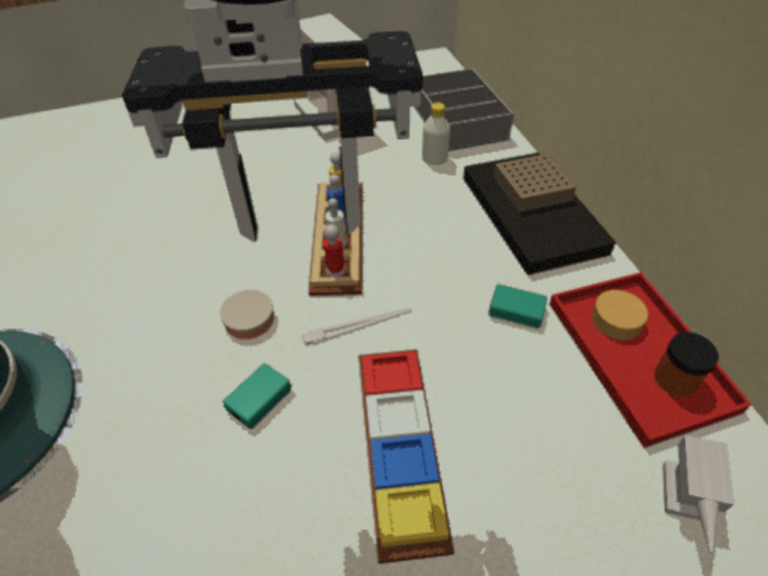

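View pics/cC.png

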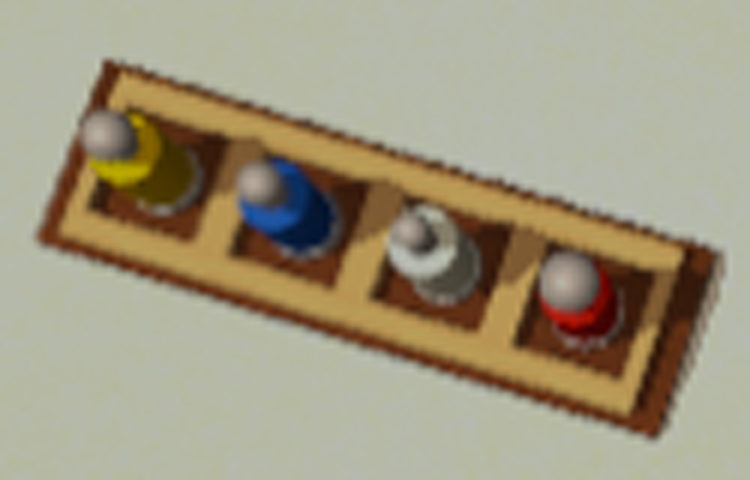

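All four punches stand upright in their recesses, yellow, blue, white, red from left to right. The arm is clear, so I'm handing in.

```bash
python3 -c "
from rig import robot
robot.sign_off()"
```

```text
the job is handed in; nothing more can be done
```

I moved all four punches to the empty rack in reverse order and handed the job in at about 48 s. From left to right they now stand yellow, blue, white, red; they started as red, white, blue, yellow.

**Last checks:** the final top and side pictures show each punch upright in its own recess, the coloured seats empty and the gripper clear. Each punch touched down within about 0.3 mm of the expected height, so each is on the floor of its recess.

**Disagreements:**
- The top and wrist cameras differed by 2–4 mm, so I used the average.
- The gripper opening read 12–21 mm on the 28 mm sleeves. This made my own grip check stop the run once, on the white punch. Pictures showed it was held properly, so I relaxed the check and went on.
- I judged stillness from a single set of pictures taken after a 0.5 s pause, not from two sets compared.

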